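Pin the sloped viewing stand and set a culture dish on it

TASK

The sloped viewing stand is missing one of its two stop pins. Take the loose pin from its blue block and slide its tip along the dark steel bar in the stand's white plate until it drops into the unmarked hole, so that its head sits flush on the bar; then lay the pink petri dish flat on the slope, the same way up as now, resting against both pins. Leave the cream dish and the dropper bottle where they are.

Things in the scene. Friction and masses are not known exactly. Their poses are not given: they have to be found in the camera images.
- slope: White plate of the fixed stand, 130 mm up the slope x 200 mm wide, tilted 30 degrees: it rises to the robot's left and faces right. Origin: centre of its upper face, 68 mm above the table. x: up the slope; y: level, along its width (toward the robot); z: outward normal. Yaw varies by 0.25 rad. A dark steel bar is let in flush at x = -54 to -30 mm, y = -8 to +54 mm; it does not move
- bar_middle (a point): Point on the bar's surface at x = -42, y = +22 mm of slope. The bar's one blind hole, unmarked, 12 mm across, 24.5 mm deep, 1.5 mm chamfer, lies up to 14 mm to either side of this point along the plate's y, on the line x = -42 mm. For the pin there is most finger room with the gripper closing along the plate's x, for the dish along its y
- fixed_stop_foot (a point): Foot of the stop pin already fixed in the plate, on its surface at x = -42, y = -28 mm of slope. Steel head 18 mm across, standing 32 mm out along the plate's z. A dish that touches either pin has its centre 42 to 43.5 mm from that pin's axis
- pin: The loose steel stop pin, 48 to 78 g, 54 mm long: a shank 10 mm across and 22 mm long with a 2 mm chamfered tip, below a round knurled head 18 mm across and 32 mm tall. Origin: centre of the tip; z: along the pin from tip to head. At the start it stands upright in the blue block with its shoulder on the block's top, 28 mm above the table (head from z = 28 to 60 mm)
- pin_shoulder (a point): Centre of the shoulder (underside of the head) of the loose pin, 22 mm from its tip; on the plate's surface when the pin is home
- park: Fixed blue block, 36 x 36 x 28 mm, in whose hole the loose pin stands at the start. Origin: centre of its underside, on the table
- dish_pink: Closed petri dish with pink-red filling, 69 mm across at the lid's rim (66 mm where it is gripped), 13 to 15 mm high, 16 to 33 g. Origin: centre of its underside; z: up through its lid. It starts lying on the table
- dish_cream: Bystander: petri dish of the same size with cream filling, lying on the table; it may stand in either dish's place. Origin: centre of its underside
- dropper: Bystander: small dropper bottle with a red cap, 29 x 29 x 64 mm, standing. Origin: centre of its underside
There are look-alikes about, which are no part of the job. There is more than one size of the pin; the one meant has the size given above.

How it is judged:
On the way, in this order (a step that is already met when the one before it is completed fails the run):
1. the loose pin is home in the bar's hole (z of pin in the frame of slope between -0.026 and -0.018 m and x of pin in the frame of slope between -0.048 and -0.036 m and y of pin in the frame of slope between 0 and 0.044 m and angle between the z axis of pin and the z axis of slope, either way round below 0.15 rad and angle between pin's own z axis and vertical below 1 rad), for 0.3 s.
2. the pink dish lies on the slope against both pins (z of dish_pink in the frame of slope between -0.003 and 0.004 m and angle between the z axis of dish_pink and the z axis of slope, either way round below 0.1 rad and angle between dish_pink's own z axis and vertical below 1 rad and x of dish_pink in the frame of slope above -0.035 m and distance between dish_pink and fixed_stop_foot below 0.048 m and distance between dish_pink and pin_shoulder below 0.048 m), for 0.3 s.
At the end, for the whole second after the job is handed in: The pin is in the bar's hole: tip 18 mm or more below the surface, within 6 mm of the bar's centre line, upright to the plate within 0.15 rad. The pink dish lies flat on the plate (4 mm, 0.1 rad), lid outward, upslope, centre within 48 mm of the foot of each pin (42 mm touches); all at rest (all of step 1 and all of step 2 and linear speed of each of pin, dish_pink below 0.02 m/s).
It fails at once if the cream dish is pushed more than 30 mm from its place (distance of dish_cream from where it was at the start of the episode above 0.03 m).
It fails at once if the dropper bottle is pushed more than 30 mm from its place (distance of dropper from where it was at the start of the episode above 0.03 m).
It also fails if it takes over 61 s, if anything falls off the work surface, if the arm or the gripper's body presses on something with over 40 N, if the wrist force passes 120 N, or if a joint passes its speed limit or range.

ROBOT

A 6-joint arm with a two-finger parallel gripper is mounted at the origin on the work surface; the furniture and walls round the work are solid. World frame = base frame: x ahead of the robot, y to its left, z up, the work surface at z = 0. Lengths are in m, angles in rad, forces in N, time in s.
With the tool pointing down it reaches from about 0.25 to 0.725 m from the base axis. Payload 4 kg.
Tool frame: the origin (TCP) lies midway between the tips of the shut fingers; the grasp point (between the pads) lies grip_point_offset behind it (grip_point_offset is the distance from the TCP to the grasp point, in m); z points along the fingers, y is the line along which they close (so a half turn about z gives the same grasp; the last joint's range is limited). The gripper opens to 85 mm and grips with 20 to 120 N. Pads are 22 mm wide; open, the fingers measure 114 mm over their backs; the gripper's body (76 mm by 85 mm) begins 54 mm behind the grasp point. The pads swing forward as they close: fully open they stand 13 mm farther back than shut.
Start: joints at [1.315, 0.241, 0.005, 1.335, 0, 1.571], TCP at [0.127, 0.484, 0.231] pointing down, gripper open.
Joint ranges: [-2.72, 2.72], [-1.05, 1.87], [-1.09, 1.28], [-1.99, 2.15], [-1.42, 1.44], [-3.14, 3.14]. Speed limits (rad/s): [2.79, 2.79, 3.14, 3.14, 3.14, 3.14].

INTERFACE

Orientations are given as a unit quaternion [x, y, z, w].
In Python, from workcell import * gives the robot as it stands. The module is installed in compiled form; this text tells all that it offers.
- The arm moves only by the tool arm_command, never from a script. Its arguments are lists of equal length, an entry for each row: "slide": the shift along the tool's x, y, z in cm, a list of three; "spin": the turn about the tool's z in degrees. A call has exactly 5 rows; each row is the pose to reach, as a shift and turn from the pose commanded when the call began, along the tool's axes at that moment; what a row does not reach only later rows make up. A row lasts 1/8 s, in which the tool goes at most 62.5 mm and 10.7 degrees, less where a joint would pass 70% of its speed; a pose out of reach is approached as far as the arm can. A call with a gripper value outside its range is refused whole. "jaw" is the finger opening in cm, from 0 to 8.54, set as the call begins (left out, the last holds). The fingers move at their own pace and stop on an object; the grip force is fixed at half the most. Time passes only in rows, so rows that repeat a pose let the fingers close, or fill a call up. It gives the time, the measured TCP pose, the force, the opening and the grip force at its end, in the units of the state.
- get_obs(): the state, without advancing time (a new reading comes with each control period).
- camera(name): name is "scene" or "top"; returns a dict with "pixels" (480x640x3 uint8, red, green, blue), "range_z" (480x640 float32, m along the optical axis (not along the pixel's ray), 0 where there is no reading), "intrinsics" (3x3 intrinsics, pixels), "k1" (the pictures are not rectified: a ray, as slopes to the right and down, at radius r is drawn at 1 + k1 r^2 times it, then the intrinsics apply), "rvec" (rotation vector, rad) and "tvec" (3), from world to camera coordinates, as OpenCV has them. Camera axes: x right, y down, z forward; pixel columns grow to the right and rows downward; lengths in m; the calibration is good to about 2 mm. A picture is of the moment at which its call begins.
- job_done(): hands the job in; it is judged then, once.
Trained networks look in a picture, given as the dict that the camera call returned (one of the last four; its "shot" number tells which), for a name from the list of things; names that differ only in an ending like _2 or _b are one class to them, and where a whole thing is asked for, a point or a joint stands for the part that bears it (a point fixed in the world has none). Each returns a list of dicts, best first, with "confidence" (0 to 1); they miss things now and then, are a little off and sometimes report something else, mostly with a low value. They report only what shows in the picture. A call takes as long as a camera call. They do not tell look-alikes from the thing itself.
- recognise(picture, thing): "centre" ([column, row] in pixels, amid what is visible of it).
- landmark_of(picture, thing): "centre" ([column, row] in pixels: a listed point, or the origin of a listed thing).
The state is a dict: "clock": time; "joint_pos": joint angles; "joint_vel": joint speeds; "tau": joint torques, N m; "eef_pos": TCP position; "tool_rot": TCP orientation; "ft_force": force on the tool from outside, world axes, zero at the start; "ft_torque": the same for the moment, N m; "grip_width": finger opening in m; "grasp_force": force on a finger pad.
Only numpy, scipy, OpenCV 4.12 (cv2) and the standard library are available. Lean on these libraries where they do the work, as an engineer would, in place of code of your own. Each camera call takes 0.05 s, during which the arm holds its last target. There are 200 camera calls.

## Working session

There is one attempt and no reset: what is moved stays moved. The work goes in short steps, Python scripts to look and compute and a tool call to move; the robot and the scene stay as the last step left them, time stands still between calls to the robot, and variables do not carry over. Pictures are saved under pics/ and viewed, at most 10 in all, crops included, and the job is handed in when it is done.

Besides the shell and the picture viewer there is one more tool, called by a JSON object that holds its "method" and its "body". arm_command: Moves the arm, as the interface text tells. Its arguments: {"type":"object","properties":{"slide":{"type":"array","items":{"type":"array","items":{"type":"number"}}},"spin":{"type":"array","items":{"type":"number"}},"jaw":{"type":"number"}},"required":["slide","spin"]}

```bash
mkdir -p pics
cat > h.py <<'E'
from workcell import *
import numpy as np, cv2
from scipy.spatial.transform import Rotation as R
def ray(c,uv):
    K=np.array(c["intrinsics"]);x=(uv[0]-K[0,2])/K[0,0];y=(uv[1]-K[1,2])/K[1,1]
    d=np.array([x,y]);u=d.copy()
    for _ in range(20): u=d/(1+c["k1"]*(u@u))
    M=cv2.Rodrigues(np.array(c["rvec"],float))[0];t=np.array(c["tvec"],float).ravel()
    return -M.T@t, M.T@np.array([u[0],u[1],1.])
def pt(c,uv,w=1):
    u,v=int(round(uv[0])),int(round(uv[1]))
    p=c["range_z"][max(0,v-w):v+w+1,max(0,u-w):u+w+1];p=p[p>0]
    if not len(p): return None
    o,d=ray(c,uv); return o+d*np.median(p)
def onz(c,uv,z):
    o,d=ray(c,uv); return o+d*(z-o[2])/d[2]
def tri(c1,a,c2,b):
    o1,d1=ray(c1,a);o2,d2=ray(c2,b)
    d1/=np.linalg.norm(d1);d2/=np.linalg.norm(d2)
    s=np.linalg.lstsq(np.c_[d1,-d2],o2-o1,rcond=None)[0]
    p,q=o1+s[0]*d1,o2+s[1]*d2
    return (p+q)/2,np.linalg.norm(p-q)
def cloud(c):
    K=np.array(c["intrinsics"]);v,u=np.mgrid[:480,:640]
    d=np.stack([(u-K[0,2])/K[0,0],(v-K[1,2])/K[1,1]],-1);q=d.copy()
    for _ in range(20): q=d/(1+c["k1"]*(q**2).sum(-1,keepdims=True))
    Z=c["range_z"];P=np.concatenate([q*Z[...,None],Z[...,None]],-1)
    M=cv2.Rodrigues(np.array(c["rvec"],float))[0];t=np.array(c["tvec"],float).ravel()
    W=(P-t)@M; W[Z<=0]=np.nan; return W
def save(c,n): cv2.imwrite("pics/"+n,c["pixels"][...,::-1])
E
cat > a.py <<'E'
from h import *
np.set_printoptions(precision=4,suppress=True)
S=camera("scene");T=camera("top");save(S,"s0.png");save(T,"t0.png")
for n in "slope bar_middle fixed_stop_foot pin pin_shoulder park dish_pink dish_cream dropper".split():
  for nm,c in(("S",S),("T",T)):
    for f in(recognise,landmark_of):
      try:
        for r in f(c,n)[:4]: print(n,nm,f.__name__[:4],np.round(r["centre"],1),round(r["confidence"],2),pt(c,r["centre"]))
      except Exception as e: print(n,nm,f.__name__[:4],str(e)[:60])
o=get_obs();print(o)
E
python3 a.py
```

```text
slope S call [329.8 207.6] 0.72 [ 0.5193 -0.0579  0.0702]
slope S call [333.3 207.6] 0.89 [ 0.5258 -0.0607  0.0684]
slope T call [436.9 210.1] 0.69 [ 0.5093 -0.3648  0.0148]
slope T call [287.1 217.6] 0.7 [ 0.5258 -0.0636  0.0649]
bar_middle S call [334.1 209.5] 0.93 [ 0.5246 -0.0643  0.0666]
bar_middle S call [452.9 331.9] 0.3 [ 0.5018 -0.3738  0.0154]
bar_middle S call [333.7 231.8] 0.66 [ 0.5087 -0.0818  0.031 ]
bar_middle T call [280.8 223.2] 0.55 [ 0.5151 -0.0507  0.0711]
bar_middle T call [304.5 235.8] 0.81 [ 0.4903 -0.0912  0.0446]
fixed_stop_foot S call [358.1 219.4] 0.64 [ 0.5342 -0.1194  0.0716]
fixed_stop_foot S call [452.2 330.1] 0.6 [ 0.504  -0.3707  0.0151]
fixed_stop_foot T call [282.2 218.7] 0.97 [ 0.5232 -0.0545  0.0718]
fixed_stop_foot T call [307.7 208.4] 0.87 [ 0.5364 -0.105   0.0698]
fixed_stop_foot T call [378.5 199.6] 0.43 [ 0.5403 -0.2457  0.0455]
pin S call [311.6 281. ] 0.8 [ 0.3723 -0.1776  0.0664]
pin S call [414.7 264.1] 0.5 [ 0.5412 -0.2535  0.052 ]
pin S call [308.9 303.1] 0.73 [ 0.3733 -0.1684  0.0031]
pin T call [350.4 285.1] 0.54 [ 0.3793 -0.1603  0.
[... 1558 characters left out ...]
1 186.9] 0.67 [0.5395 0.1199 0.0106]
dropper T call [184.9 230.3] 0.87 [0.533  0.1333 0.0573]
dropper T call [191.8 233.3] 0.86 [0.5325 0.1276 0.0307]
dropper T call [286.1 219.6] 0.47 [ 0.5219 -0.0613  0.0659]
{'clock': 1.9, 'joint_pos': array([1.315 , 0.2406, 0.005 , 1.3352, 0.    , 1.5708]), 'joint_vel': array([-0.0006,  0.0003, -0.0011,  0.0013, -0.0009,  0.0017]), 'tau': array([  0.0022, -37.2201,  25.2688,   0.0014,   0.0001,  -0.    ]), 'eef_pos': array([0.1265, 0.4838, 0.2313]), 'tool_rot': array([ 0.1276,  0.9918,  0.    , -0.    ]), 'ft_force': array([-0.4192,  0.6377,  0.355 ]), 'ft_torque': array([ 0.0045,  0.0402, -0.0393]), 'grasp_force': 0.0, 'grip_width': 0.08528171169159819}
```

View pics/s0.png

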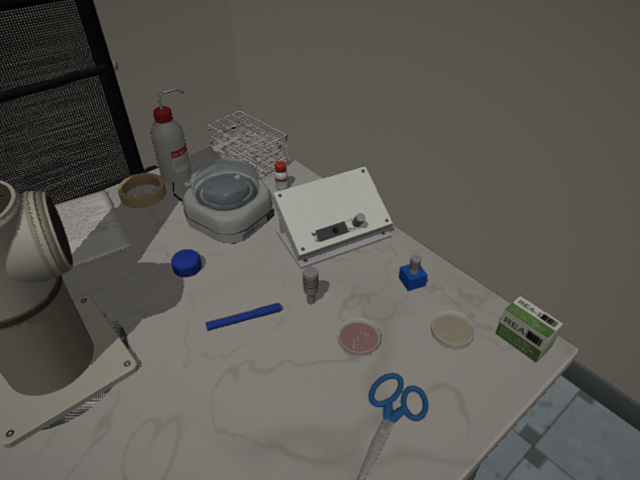

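View pics/t0.png

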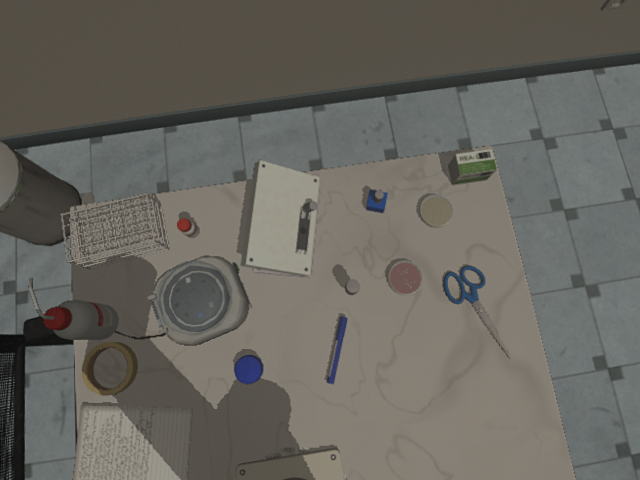

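The scene view shows the stand with its plate centred near (333,205), the bar near (331,231) and the fixed pin at (359,220). The blue block with the small pin is at (413,272), the pink dish at (358,337) and the cream dish at (453,330). The standing look-alike pin at (311,283) is larger. The top view agrees: block (376,200), pink dish (403,277), cream dish (436,210), stand (285,218).

```bash
cat > b.py <<'E'
from h import *
np.set_printoptions(precision=4,suppress=True)
S=camera("scene");T=camera("top")
for nm,c in(("S",S),("T",T)):
    W=cloud(c);im=c["pixels"].astype(int);hsv=cv2.cvtColor(c["pixels"],cv2.COLOR_RGB2HSV).astype(int)
    near=(np.abs(W[...,0]-.525)<.14)&(np.abs(W[...,1]+.06)<.09)&(W[...,2]>.022)
    P=W[near]; 
    # RANSAC-ish plane: init 30deg then refine
    best=None
    rng=np.random.default_rng(0)
    for _ in range(500):
        a=P[rng.choice(len(P),3,replace=False)];n=np.cross(a[1]-a[0],a[2]-a[0]);n/=np.linalg.norm(n)+1e-12
        n*=np.sign(n[2]) or 1
        k=np.abs((P-a[0])@n)<.003
        if n[2]<.95 and n[2]>.75 and (best is None or k.sum()>best.sum()): best=k
    Q=P[best]
    for _ in range(3):
        m=Q.mean(0);n=np.linalg.svd(Q-m)[2][2];n*=np.sign(n[2]);Q=P[np.abs((P-m)@n)<.003]
    ex=np.array([0,0,1])-n[2]*n;ex/=np.linalg.norm(ex);ey=np.cross(n,ex)
    ab=np.c_[(Q-m)@ex,(Q-m)@ey].astype(np.float32)
    rect=cv2.minAreaRect(ab)
    print(nm,"n",n,"tilt",np.degrees(np.arccos(n[2])),"ex",ex,"ey",ey,"N",len(Q),"rect",rect)
    o=m+rect[0][0]*ex+rect[0][1]*ey;print(" centre",o,"pct",np.percentile(ab,[.3,99.7],axis=0))
    # in-slope coords of dark pixels & raised pixels
    L=(W-o)@np.stack([ex,ey,n],1)
    ins=(np.abs(L[...,0])<.062)&(np.abs(L[...,1])<.095)
    dark=ins&(np.abs(L[...,2])<.006)&(im.max(-1)<95)
    print(" dark",dark.sum(),np.percentile(L[dark],[2,50,98],axis=0))
    up=ins&(L[...,2]>.012)&(L[...,2]<.05);print(" up",up.sum(),np.percentile(L[up],[2,50,98],axis=0) if up.any() else 0)
    blue=(hsv[...,0]>100)&(hsv[...,0]<130)&(hsv[...,1]>120)&(np.abs(W[...,0]-.54)<.06)&(np.abs(W[...,1]+.25)<.06)
    b=W[blue];top=b[np.abs(b[:,2]-.028)<.004]
    print(" block top",len(top),top.mean(0),cv2.minAreaRect(top[:,:2].astype(np.float32)), 'z',np.percentile(b[:,2],[50,95]))
    g=(np.abs(W[...,0]-.54)<.035)&(np.abs(W[...,1]+.25)<.035)&(W[...,2]>.034)&~blue
    print(" pin head",g.sum(),W[g].mean(0),W[g].min(0),W[g].max(0));tp=W[g&(W[...,2]>.055)];print(" head top",len(tp),tp.mean(0) if len(tp) else 0)
    for nme,cc in(("pink",(.378,-.275)),("cream",(.505,-.365))):
        d=(np.hypot(W[...,0]-cc[0],W[...,1]-cc[1])<.05)&(W[...,2]>.009)&(W[...,2]<.022)
        q=W[d];(cx,cy),r=cv2.minEnclosingCircle(q[:,:2].astype(np.float32));print(nme,d.sum(),q.mean(0),(cx,cy,r),np.percentile(q[:,2],[10,50,90]))
    cv2.imwrite(f"pics/z{nm}.png",cv2.resize(c["pixels"][190:260,290:390] if nm=="S" else c["pixels"][150:290,230:420],None,fx=6 if nm=="S" else 4,fy=6 if nm=="S" else 4,interpolation=cv2.INTER_CUBIC)[...,::-1])
E
python3 b.py
```

```text
S n [-0.1229 -0.4847  0.866 ] tilt 30.00130181848422 ex [0.2129 0.8394 0.5   ] ey [-0.9693  0.2458  0.    ] N 5938 rect ((0.0005751177668571472, -0.004488103091716766), (0.13149139285087585, 0.20190073549747467), 0.2172195315361023)
 centre [ 0.527  -0.0615  0.0679] pct [[-0.0646 -0.1043]
 [ 0.0653  0.0953]]
 dark 396 [[-0.0562 -0.0862 -0.0028]
 [-0.0424  0.0268  0.0002]
 [ 0.0544  0.0901  0.004 ]]
 up 107 [[-0.0509 -0.0362  0.0137]
 [-0.044  -0.0249  0.0307]
 [-0.0352 -0.0194  0.0343]]
 block top 210 [ 0.5423 -0.2524  0.0277] ((0.5470010638237, -0.24950550496578217), (0.03663177788257599, 0.035863734781742096), 68.24320983886719) z [0.0226 0.0291]
 pin head 162 [ 0.5445 -0.2515  0.0512] [ 0.538  -0.2585  0.0342] [ 0.5561 -0.2407  0.0623]
 head top 72 [ 0.5465 -0.2501  0.0592]
pink 1263 [ 0.3838 -0.2797  0.0146] (0.3857652246952057, -0.2778588533401489, 0.03562681004405022) [0.013  0.0148 0.0163]
cream 1221 [ 0.5083 -0.3686  0.0147] (0.5099188685417175, -0.367471307516098, 0.035457462072372437) [0.0131 0.0149 0.0164]
T n [-0.1209 -0.4852  0.866 ] tilt 29.999822313641744 ex [0.2093 0.
[... 264 characters left out ...]
0.088  -0.0038]
 [-0.0442  0.0228 -0.0001]
 [ 0.0544  0.0905  0.0034]]
 up 105 [[-0.0493 -0.0348  0.0124]
 [-0.0384 -0.025   0.0299]
 [-0.033  -0.0188  0.0342]]
 block top 175 [ 0.5423 -0.2439  0.0281] ((0.5462023615837097, -0.24532243609428406), (0.0348588190972805, 0.03377138450741768), 69.76661682128906) z [0.028  0.0306]
 pin head 97 [ 0.5456 -0.2443  0.0551] [ 0.5385 -0.2544  0.0341] [ 0.5558 -0.2364  0.0633]
 head top 66 [ 0.5472 -0.2453  0.0598]
pink 971 [ 0.3849 -0.2742  0.0149] (0.3854526877403259, -0.2746677100658417, 0.034880805760622025) [0.0131 0.015  0.0168]
cream 887 [ 0.5098 -0.3635  0.0149] (0.5106326341629028, -0.3637829124927521, 0.03520769625902176) [0.0128 0.015  0.0169]
```

View pics/zS.png

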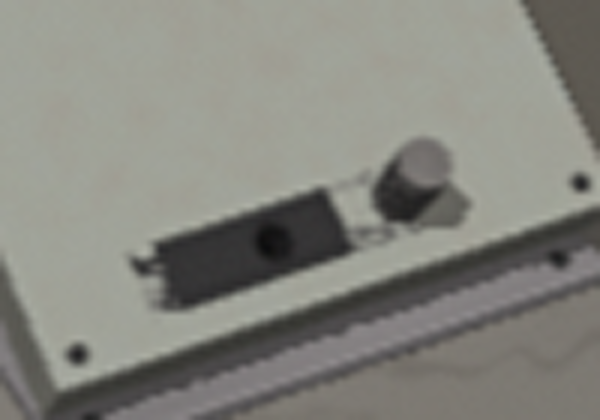

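View pics/zT.png

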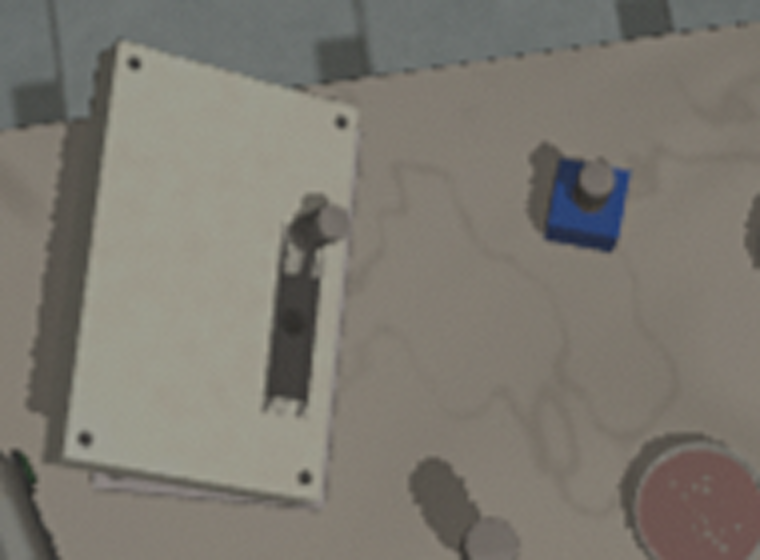

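The crops show a dark round spot inside the steel bar: scene about (335,230), top about (303,230). It is probably the hole. I'll measure it, and the pin relative to it, in each camera.

```bash
cat > c.py <<'E'
from h import *
np.set_printoptions(precision=4,suppress=True)
try: print("gpo",grip_point_offset)
except Exception as e: print(e)
C={}
for nm,c,hp,o,n,ex,ey in(("S",camera("scene"),(335,230),[.527,-.0615,.0679],[-.1229,-.4847,.866],[.2129,.8394,.5],[-.9693,.2458,0]),("T",camera("top"),(303,230),[.5268,-.0582,.0682],[-.1209,-.4852,.866],[.2093,.8403,.5],[-.9703,.2417,0])):
    o,n,ex,ey=map(np.array,(o,n,ex,ey))
    g=cv2.cvtColor(c["pixels"],cv2.COLOR_RGB2GRAY).astype(float)
    u,v=hp;w=g[v-5:v+6,u-5:u+6];print(nm,w.astype(int))
    wt=np.clip(np.percentile(w,50)-8-w,0,None);vv,uu=np.mgrid[v-5:v+6,u-5:u+6]
    m=np.hypot(vv-v,uu-u)<5;wt=wt*m;uv=np.array([(uu*wt).sum(),(vv*wt).sum()])/wt.sum()
    oo,d=ray(c,uv);P=oo+d*((o-oo)@n)/(d@n);print(" hole px",uv,"world",P,"slope",[(P-o)@ex,(P-o)@ey])
    W=cloud(c);k=(np.hypot(W[...,0]-.546,W[...,1]+.248)<.02)&(W[...,2]>.056)&(W[...,2]<.064)
    ys,xs=np.nonzero(k);puv=np.array([xs.mean(),ys.mean()]);
    (px,py),r=cv2.minEnclosingCircle(W[k][:,:2].astype(np.float32))
    print(" pin top px",puv,"onz60",onz(c,puv,.060),"circle",px,py,r,k.sum())
    C[nm]=(c,uv,puv)
print("tri hole",tri(C["S"][0],C["S"][1],C["T"][0],C["T"][1]),"tri pintop",tri(C["S"][0],C["S"][2],C["T"][0],C["T"][2]))
E
python3 c.py
```

```text
gpo 0.0187
S [[117  99  82  63  53  50  48  47  50  52  51]
 [ 61  54  48  46  44  47  46  52  53  52  53]
 [ 49  50  47  39  31  35  39  46  50  53  53]
 [ 52  51  43  27  17  20  24  32  45  53  53]
 [ 53  50  37  21  18  20  21  26  39  51  53]
 [ 52  50  34  18  14  20  27  26  37  49  53]
 [ 54  53  43  22  18  21  27  28  36  51  55]
 [ 53  54  50  36  24  22  26  30  40  50  51]
 [ 53  54  53  51  40  37  37  40  46  49  47]
 [ 54  54  53  51  51  47  46  47  47  53  59]
 [ 52  51  49  51  47  50  55  60  84 114 140]]
 hole px [334.8499 229.8479] world [ 0.5015 -0.0924  0.047 ] slope [np.float64(-0.04183719141269523), np.float64(0.01708650608060617)]
 pin top px [415.8182 258.3939] onz60 [ 0.5463 -0.2502  0.06  ] circle 0.5463857650756836 -0.2507469952106476 0.008734779432415962 66
T [[113  69  62  64  63  63  67  64  64  61  61]
 [115  69  62  64  64  63  63  65  63  60  62]
 [108  65  61  56  56  55  58  62  64  61  64]
 [106  61  56  54  49  50  52  59  61  62  63]
 [ 98  61  54  50  50  49  51  54  60  60  64]
 [ 93  61  56  50  50  49  49  50  57  59  67]
 [ 92  61  55  48  47  48  47  49  55  60  76]
 [ 84  62  60  53  47  47  46  53  58  60  78]
 [ 72  62  64  59  55  52  53  60  61  61  82]
 [ 69  62  64  65  64  60  62  64  61  60  89]
 [ 70  60  63  63  65  66  66  63  60  61  97]]
 hole px [302.8795 230.4699] world [ 0.5007 -0.0896  0.047 ] slope [np.float64(-0.04246073611823086), np.float64(0.01771743884598608)]
 pin top px [378.6984 193.9365] onz60 [ 0.5473 -0.2456  0.06  ] circle 0.547924280166626 -0.2457560896873474 0.009028959088027477 63
tri hole (array([ 0.5022, -0.0902,  0.0448]), np.float64(0.0021868583910654156)) tri pintop (array([ 0.5496, -0.247 ,  0.0552]), np.float64(0.0018545936696302938))
```

```bash
cat > mv.py <<'E'
import sys
from h import *
# usage: mv.py x y z [yaw_deg of tool y] : slide (cm) & spin (deg) from the present pose
np.set_printoptions(precision=2,suppress=True)
o=get_obs();M=R.from_quat(o["tool_rot"]).as_matrix();p=np.array(o["eef_pos"])
t=np.array(list(map(float,sys.argv[1:4])))
yaw=float(sys.argv[4]) if len(sys.argv)>4 else -14.1
cur=np.degrees(np.arctan2(M[1,1],M[0,1]));s=-(yaw-cur);s=(s+180)%360-180
print("t",o["clock"],"pos",np.round(p,4),"yaw",cur,"zax",M[:,2],"slide cm",M.T@(t-p)*100,"dist mm",1e3*np.linalg.norm(t-p),"spin",s,"j",o["joint_pos"])
E
python3 mv.py .547 -.248 .16
python3 - <<'E'
from h import *
c=camera("top");W=cloud(c).reshape(-1,3);W=W[np.isfinite(W).all(1)&(W[:,2]>.12)&(W[:,2]<.5)]
a=np.array([.127,.484]);b=np.array([.547,-.248]);s=np.clip((W[:,:2]-a)@(b-a)/((b-a)@(b-a)),0,1)
d=np.linalg.norm(W[:,:2]-(a+s[:,None]*(b-a)),axis=1)
for lo in np.arange(0,.2,.03):
    k=(d>=lo)&(d<lo+.03); print(round(lo,2),k.sum(), (W[k].mean(0).round(3),W[k][:,2].max()) if k.any() else "")
E
```

```text
t 2.1 pos [0.13 0.48 0.23] yaw 75.3443004826395 zax [ 0.  0. -1.] slide cm [-59.2  -60.15   7.13] dist mm 846.9703655961507 spin 89.4443004826395 j [1.32 0.24 0.01 1.34 0.   1.57]
0.0 1 (array([0.38 , 0.098, 0.12 ]), np.float64(0.1200189353205782))
0.03 113 (array([0.395, 0.115, 0.121]), np.float64(0.12278764961535708))
0.06 91 (array([0.414, 0.126, 0.121]), np.float64(0.12235204762725271))
0.09 14 (array([0.363, 0.312, 0.122]), np.float64(0.12646277945779621))
0.12 871 (array([0.381, 0.315, 0.145]), np.float64(0.1935429488281799))
0.15 423 (array([0.404, 0.323, 0.159]), np.float64(0.20103521613119052))
0.18 70 (array([0.431, 0.344, 0.192]), np.float64(0.19784503028067776))
```

{"method": "arm_command", "body": {"slide": [[-3.9,-4.0,0],[-7.9,-8.0,0],[-11.9,-12.1,0],[-15.9,-16.2,0],[-20,-20.4,0]], "spin": [10,20,30,40,50], "jaw": 6}}

```text
clock: 2.78
eef_pos: [0.2691, 0.2343, 0.2316]
tool_rot: [0.537, 0.844, 0.001, 0.0]
ft_force: [0.9, 0.8, -0.5]
grip_width: 0.06
grasp_force: 0.0
```

```bash
python3 mv.py .547 -.248 .20
```

```text
t 2.775 pos [0.27 0.23 0.23] yaw 25.064514147778016 zax [ 0.  0. -1.] slide cm [-55.47   4.74   3.16] dist mm 557.5769882488144 spin 39.16451414777802 j [ 0.72 -0.05 -0.32  1.3  -0.    1.85]
```

{"method": "arm_command", "body": {"slide": [[-6,0.5,0],[-12,1.0,0],[-18,1.5,0],[-24,2.0,0],[-30,2.5,0]], "spin": [8,16,24,32,39.2]}}

```text
clock: 3.4
eef_pos: [0.4203, -0.0266, 0.2317]
tool_rot: [0.789, 0.615, 0.001, 0.0]
ft_force: [1.2, -0.0, 0.6]
grip_width: 0.0601
grasp_force: 0.0
```

```bash
python3 mv.py .547 -.248 .12
```

```text
t 3.4 pos [ 0.42 -0.03  0.23] yaw -14.126051501022108 zax [ 0.  0. -1.] slide cm [-18.38  17.68  11.18] dist mm 278.43538965466746 spin -0.026051501022095636 j [-0.06  0.08 -0.18  1.3   0.    1.75]
```

{"method": "arm_command", "body": {"slide": [[-4.4,4.2,0],[-8.8,8.4,1],[-13.2,12.6,4],[-16.8,16.2,8],[-18.4,17.7,11.2]], "spin": [0,0,0,0,0]}}

```text
clock: 4.03
eef_pos: [0.5482, -0.2482, 0.1179]
tool_rot: [0.788, 0.616, 0.0, 0.001]
ft_force: [-0.3, 0.6, 0.4]
grip_width: 0.06
grasp_force: 0.0
```

```bash
cat > v.py <<'E'
import sys
from h import *
np.set_printoptions(precision=4,suppress=True)
n=sys.argv[1];x,y,z=map(float,sys.argv[2:5]);h=int(sys.argv[5]) if len(sys.argv)>5 else 40
out=[]
for nm in("scene","top"):
    c=camera(nm);K=np.array(c["intrinsics"]);M=cv2.Rodrigues(np.array(c["rvec"],float))[0]
    q=M@np.array([x,y,z])+np.array(c["tvec"]).ravel();a=q[:2]/q[2];a=a*(1+c["k1"]*(a@a))
    u,v=int(K[0,0]*a[0]+K[0,2]),int(K[1,1]*a[1]+K[1,2]);v0=max(0,v-h);u0=max(0,u-h)
    im=c["pixels"][v0:v+h,u0:u+h];f=390/(2*h);print(nm,"origin px",u0,v0,"scale",f)
    out.append(cv2.resize(im,(390,390),interpolation=cv2.INTER_CUBIC))
cv2.imwrite(f"pics/{n}.png",np.hstack(out)[...,::-1])
E
python3 v.py v1 .547 -.248 .08; python3 mv.py .547 -.248 .034
```

```text
scene origin px 376 209 scale 4.875
top origin px 341 150 scale 4.875
t 4.125 pos [ 0.55 -0.25  0.11] yaw -14.030855872626194 zax [-0.01  0.   -1.  ] slide cm [-0.06  0.28  7.96] dist mm 79.62003055587317 spin 0.06914412737381781 j [-0.43  0.51  0.09  1.16 -0.    1.39]
```

View pics/v1.png

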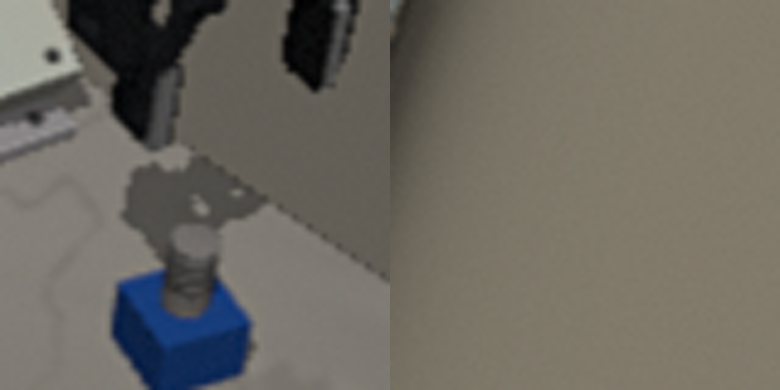

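{"method": "arm_command", "body": {"slide": [[0,0,2],[0,0,4],[0,0,6],[0,0,6],[0,0,6]], "spin": [0,0,0,0,0]}}

```text
clock: 4.75
eef_pos: [0.5479, -0.2455, 0.0609]
tool_rot: [0.787, 0.617, 0.001, 0.001]
ft_force: [0.0, 0.7, -0.3]
grip_width: 0.0602
grasp_force: 0.0
```

```bash
python3 mv.py .547 -.248 .034
```

```text
t 4.75 pos [ 0.55 -0.25  0.06] yaw -13.825328783899078 zax [ 0. -0. -1.] slide cm [-0.26 -0.03  2.69] dist mm 27.053490845232645 spin 0.27467121610092704 j [-0.42  0.55  0.01  1.03  0.    1.39]
```

{"method": "arm_command", "body": {"slide": [[-0.2,0,1.4],[-0.2,0,2.7],[-0.2,0,2.7],[-0.2,0,2.7],[-0.2,0,2.7]], "spin": [0,0,0.3,0.3,0.3]}}

```text
clock: 5.38
eef_pos: [0.547, -0.2478, 0.0326]
tool_rot: [0.789, 0.615, 0.0, 0.0]
ft_force: [-1.0, -1.3, 0.9]
grip_width: 0.0601
grasp_force: 0.0
```

{"method": "arm_command", "body": {"slide": [[0,0,0],[0,0,0],[0,0,0],[0,0,0],[0,0,0]], "spin": [0,0,0,0,0], "jaw": 1}}

```text
clock: 6.0
eef_pos: [0.5468, -0.2477, 0.0327]
tool_rot: [0.789, 0.615, 0.0, 0.0]
ft_force: [-0.5, -0.1, 3.7]
grip_width: 0.016
grasp_force: 58.5
```

```bash
python3 mv.py .547 -.248 .034
```

```text
t 6.0 pos [ 0.55 -0.25  0.03] yaw -14.1552102328401 zax [ 0. -0. -1.] slide cm [-0.02  0.02 -0.13] dist mm 1.3665253860355888 spin -0.055210232840096296 j [-0.43  0.59 -0.01  0.97 -0.    1.39]
```

Grip is good at 16 mm and 58 N. The tool cannot tilt, so I'll pivot the pin between the pads (closing axis along the plate's y). To do that I lift it until about 4.5 mm of shank is left in the block, then swing the head downslope against the block's rim.

{"method": "arm_command", "body": {"slide": [[0,0,-0.9],[0,0,-1.75],[0,0,-1.75],[-0.4,0,-1.72],[-0.8,0,-1.68]], "spin": [0,0,0,0,0]}}

```text
clock: 6.62
eef_pos: [0.546, -0.2514, 0.0497]
tool_rot: [0.788, 0.616, 0.004, -0.003]
ft_force: [3.7, 15.1, 8.0]
grip_width: 0.0162
grasp_force: 59.4
```

```bash
python3 mv.py .547 -.248 .034; python3 v.py v2 .54 -.255 .04 30
```

```text
t 6.625 pos [ 0.55 -0.25  0.05] yaw -14.02068427328407 zax [ 0.    0.01 -1.  ] slide cm [0.34 0.01 1.57] dist mm 16.04793935093861 spin 0.0793157267159188 j [-0.44  0.57  0.01  1.01  0.01  1.38]
scene origin px 384 239 scale 6.5
top origin px 352 169 scale 6.5
```

View pics/v2.png

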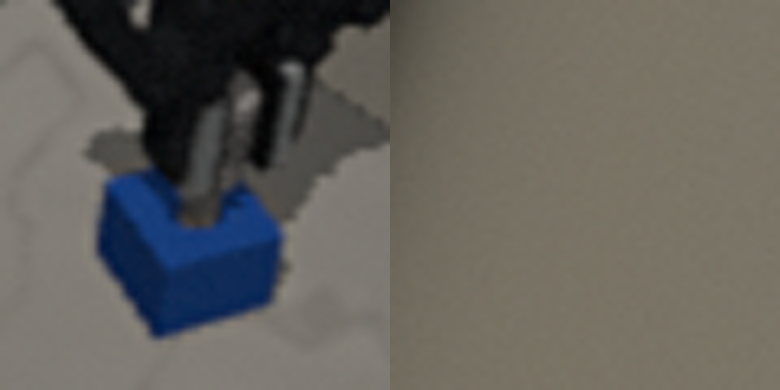

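The scene crop shows the fingers holding the raised pin with its tip still in the block, near (414,272). Lateral force is about 15 N. I'll carry on swinging.

{"method": "arm_command", "body": {"slide": [[-0.4,0,0.05],[-0.8,0,0.1],[-1.2,0,0.18],[-1.5,0,0.22],[-1.5,0,0.22]], "spin": [0,0,0,0,0]}}

```text
clock: 7.35
eef_pos: [0.5427, -0.2654, 0.0477]
tool_rot: [0.788, 0.616, 0.004, -0.002]
ft_force: [2.8, 11.8, 6.7]
grip_width: 0.0161
grasp_force: 61.6
```

```bash
python3 mv.py .547 -.248 .034
```

```text
t 7.35 pos [ 0.54 -0.27  0.05] yaw -13.97321711601771 zax [ 0.    0.01 -1.  ] slide cm [ 1.78 -0.01  1.39] dist mm 22.58273162133037 spin 0.12678288398228688 j [-0.46  0.58  0.01  1.01  0.01  1.35]
```

{"method": "arm_command", "body": {"slide": [[-0.3,0,0.05],[-0.5,0,0.05],[-0.5,0,0.05],[-0.5,0,-1.5],[-0.5,0,-4.0]], "spin": [0,0,0,0,0]}}

```text
clock: 7.98
eef_pos: [0.5387, -0.2747, 0.0862]
tool_rot: [0.789, 0.615, -0.001, -0.001]
ft_force: [0.5, 0.3, -0.4]
grip_width: 0.0155
grasp_force: 60.1
```

{"method": "arm_command", "body": {"slide": [[0,0,-3],[0,0,-3],[0,0,-3],[0,0,-3],[0,0,-3]], "spin": [0,0,0,0,0]}}

```text
clock: 8.6
eef_pos: [0.5391, -0.2745, 0.1157]
tool_rot: [0.789, 0.615, -0.001, -0.001]
ft_force: [-1.0, 0.6, -0.8]
grip_width: 0.0162
grasp_force: 60.2
```

```bash
python3 mv.py .547 -.248 .034; python3 v.py v3 .54 -.265 .12 40
```

```text
t 8.6 pos [ 0.54 -0.27  0.12] yaw -14.161053210980796 zax [-0.  0. -1.] slide cm [2.76 0.13 8.17] dist mm 86.25352175768803 spin -0.06105321098078775 j [-0.47  0.52  0.11  1.16 -0.    1.35]
scene origin px 384 198 scale 4.875
top origin px 353 145 scale 4.875
```

View pics/v3.png

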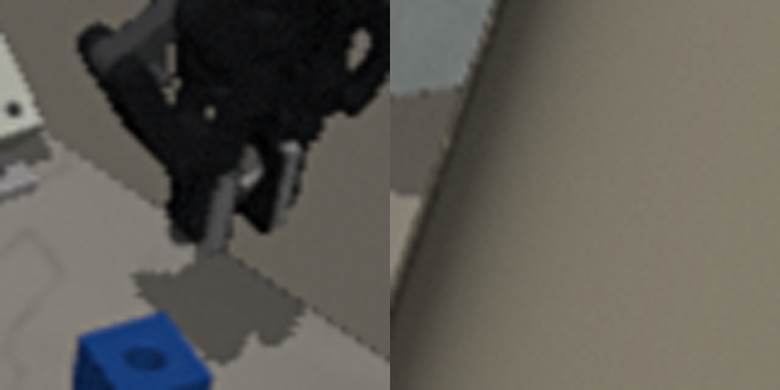

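```bash
cat > tilt.py <<'E'
from h import *
np.set_printoptions(precision=1,suppress=True,linewidth=200)
o=get_obs();M=R.from_quat(o["tool_rot"]).as_matrix();p=np.array(o["eef_pos"])-.0187*M[:,2]
for nm in("scene","top"):
    c=camera(nm);W=cloud(c);L=(W-p)@M*1e3
    k=(np.abs(L[...,1])<9.5)&(np.abs(L[...,0])<45)&(L[...,2]>-45)&(L[...,2]<50)
    v,u=np.nonzero(k)
    print(nm,k.sum())
    for a,b,q,col in sorted(zip(u,v,L[k],c["pixels"][k]),key=lambda r:r[2][2])[::max(1,k.sum()//45)]: print(a,b,q,col)
E
python3 tilt.py
```

```text
scene 119
435 223 [-13.7  -9.1 -38.3] [12 13 15]
434 224 [-12.2  -9.3 -35.3] [11 15 15]
434 225 [-12.1  -8.8 -33. ] [14 13 14]
426 220 [  7.4  -8.8 -28.4] [12 12 15]
433 231 [-12.7  -9.  -21.4] [50 49 49]
433 232 [-12.4  -8.3 -18.9] [42 42 42]
442 229 [-12.4   9.1 -18.3] [32 32 33]
442 230 [-13.4   8.6 -17.1] [27 28 29]
441 230 [-10.8   9.  -15. ] [9 9 8]
438 227 [ -2.8   9.3 -14.9] [5 3 5]
440 230 [ -8.9   8.8 -13.6] [10 10  9]
432 235 [-12.4  -9.1 -13. ] [63 62 63]
438 229 [ -3.7   9.3 -11.4] [8 6 5]
435 228 [  0.7   6.7 -11.1] [61 59 58]
435 227 [  3.    8.6 -10.7] [23 22 22]
433 235 [-10.9  -5.6 -10.4] [71 69 68]
435 231 [ -4.5   3.  -10.3] [73 70 69]
433 237 [-14.1  -7.7  -9.6] [32 32 32]
437 230 [-3.3  8.  -9.5] [47 45 45]
434 230 [-0.6  4.3 -8.9] [63 61 60]
432 237 [-12.4  -8.2  -8.5] [53 53 53]
434 234 [-7.8 -0.9 -8.1] [107 103 101]
436 232 [-5.3  4.8 -8.1] [94 91 89]
436 231 [-3.   6.6 -7.8] [74 70 70]
435 230 [-0.2  6.8 -7.5] [76 73 71]
434 233 [-4.9  1.4 -7. ] [69 67 65]
441 235 [-13.5   8.6  -6.8] [38 36 37]
434 235 [-8.4 -1.1 -6.6] [106 103 100]
437 233 [-6.5  6.2 -6.4] 
[... 462 characters left out ...]
]
440 240 [-13.4   8.9   3.9] [36 38 37]
438 238 [-7.6  9.5  4.7] [11 14 13]
431 244 [-12.9  -7.8   6.2] [69 67 63]
439 241 [-11.8   8.8   7.4] [10  9 10]
433 239 [-2.5  4.2  8.7] [9 9 9]
431 245 [-12.   -6.5   9.5] [66 64 59]
436 240 [-4.7  9.  11.1] [6 8 9]
438 243 [-10.5   8.9  12.9] [5 5 8]
431 247 [-12.9  -6.6  13.1] [65 62 56]
436 242 [-5.2  9.4 15.2] [7 7 8]
430 248 [-12.3  -7.6  15.4] [65 64 59]
434 241 [-0.6  9.1 16.7] [28 26 24]
421 245 [13.9 -3.7 32.1] [26 24 25]
422 246 [12.9 -2.  34.2] [26 25 26]
421 246 [14.8 -2.4 35.7] [38 38 36]
419 245 [19.6 -2.8 37.1] [50 48 46]
422 247 [14.4 -0.2 38.5] [54 54 52]
423 247 [14.4  2.  39.4] [51 48 46]
419 246 [19.6 -2.3 39.7] [72 70 67]
top 0
```

Pin tilt is about 25–28° with the head downslope, which is what I wanted. Next I move above the hole.

```bash
python3 mv.py .495 -.1146 .115;python3 mv.py .4951 -.1146 .0757
```

```text
t 8.8 pos [ 0.54 -0.27  0.12] yaw -14.155259765565456 zax [-0.  0. -1.] slide cm [14.43 -8.25  0.16] dist mm 166.24352383997478 spin -0.05525976556546652 j [-0.47  0.52  0.11  1.16 -0.    1.35]
t 8.8 pos [ 0.54 -0.27  0.12] yaw -14.155259765565456 zax [-0.  0. -1.] slide cm [14.43 -8.24  4.09] dist mm 171.15015104568147 spin -0.05525976556546652 j [-0.47  0.52  0.11  1.16 -0.    1.35]
```

{"method": "arm_command", "body": {"slide": [[4,-2.4,0],[8,-4.8,0],[12,-7,0],[14.4,-8.25,0.5],[14.4,-8.25,2]], "spin": [0,0,0,0,0]}}

```text
clock: 9.43
eef_pos: [0.4955, -0.1136, 0.0975]
tool_rot: [0.788, 0.616, 0.001, 0.001]
ft_force: [1.3, -1.6, -0.1]
grip_width: 0.0163
grasp_force: 60.2
```

{"method": "arm_command", "body": {"slide": [[0,0,1],[0,0,1.7],[0,0,1.7],[0,0,1.7],[0,0,1.7]], "spin": [0,0,0,0,0]}}

```text
clock: 10.05
eef_pos: [0.4954, -0.1153, 0.0802]
tool_rot: [0.789, 0.614, 0.0, 0.0]
ft_force: [-0.4, 0.6, -0.4]
grip_width: 0.0158
grasp_force: 60.1
```

```bash
python3 mv.py .4951 -.1146 .0757; python3 v.py v4 .498 -.10 .07 36
```

```text
t 10.05 pos [ 0.5  -0.12  0.08] yaw -14.182420712375094 zax [ 0. -0. -1.] slide cm [ 0.06 -0.05  0.45] dist mm 4.615928728428582 spin -0.08242071237509663 j [-0.23  0.38 -0.22  0.97 -0.    1.59]
scene origin px 300 187 scale 5.416666666666667
top origin px 272 192 scale 5.416666666666667
```

View pics/v4.png

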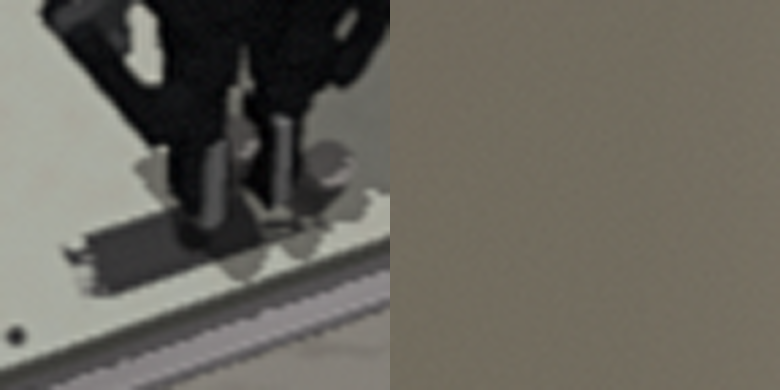

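{"method": "arm_command", "body": {"slide": [[0.15,0,0.26],[0.3,0,0.52],[0.45,0,0.78],[0.6,0,1.04],[0.7,0,1.21]], "spin": [0,0,0,0,0]}}

```text
clock: 10.78
eef_pos: [0.4969, -0.1093, 0.0682]
tool_rot: [0.789, 0.614, -0.001, 0.001]
ft_force: [0.3, -3.9, -0.3]
grip_width: 0.016
grasp_force: 60.2
```

```bash
python3 mv.py .4951 -.1146 .0757; python3 -c "
from h import *
print(get_obs()['ft_force'],get_obs()['eef_pos'])"
```

```text
t 10.775 pos [ 0.5  -0.11  0.07] yaw -14.187127846668309 zax [ 0. -0. -1.] slide cm [-0.56 -0.05 -0.75] dist mm 9.419306432816441 spin -0.0871278466682952 j [-0.21  0.39 -0.24  0.94 -0.    1.6 ]
[ 0.34036067 -3.93027246 -0.34565276] [ 0.4969433  -0.10927652  0.06815108]
```

{"method": "arm_command", "body": {"slide": [[0.1,0,0.17],[0.2,0,0.35],[0.3,0,0.52],[0.3,0,0.52],[0.3,0,0.52]], "spin": [0,0,0,0,0]}}

```text
clock: 11.4
eef_pos: [0.4975, -0.1071, 0.0623]
tool_rot: [0.789, 0.614, -0.001, 0.001]
ft_force: [0.5, -5.3, -0.6]
grip_width: 0.0161
grasp_force: 60.3
```

The tip is in the hole: no normal force at about 7 mm depth. I keep going along the hole's axis.

{"method": "arm_command", "body": {"slide": [[0.1,0,0.17],[0.2,0,0.35],[0.3,0,0.52],[0.38,0,0.69],[0.38,0,0.69]], "spin": [0,0,0,0,0]}}

```text
clock: 12.02
eef_pos: [0.4982, -0.1044, 0.0555]
tool_rot: [0.789, 0.614, -0.002, 0.002]
ft_force: [-0.7, -9.0, -1.1]
grip_width: 0.016
grasp_force: 60.5
```

{"method": "arm_command", "body": {"slide": [[0.03,0,0.17],[0.08,0,0.35],[0.13,0,0.5],[0.18,0,0.6],[0.18,0,0.6]], "spin": [0,0,0,0,0]}}

```text
clock: 12.65
eef_pos: [0.4987, -0.1027, 0.0503]
tool_rot: [0.789, 0.614, -0.002, 0.002]
ft_force: [-2.9, -10.5, 4.1]
grip_width: 0.0164
grasp_force: 60.8
```

```bash
python3 mv.py .4951 -.1146 .0757;python3 tilt.py | head -60 | awk '$4<0||1' | head -40; python3 v.py v5 .50 -.10 .06 30
```

```text
t 12.65 pos [ 0.5  -0.1   0.05] yaw -14.275193662368608 zax [-0.   -0.01 -1.  ] slide cm [-1.26 -0.06 -2.54] dist mm 28.325563373190956 spin -0.17519366236859923 j [-0.2   0.41 -0.26  0.9  -0.01  1.62]
scene 186
338 213 [-15.2  -8.6 -40.4] [79 80 73]
338 216 [-13.1  -7.3 -31.6] [82 83 77]
338 221 [-11.5  -6.1 -18.5] [60 59 58]
337 223 [-13.   -8.8 -15.9] [67 68 67]
338 219 [ -0.4   0.1 -12.6] [66 65 64]
338 217 [  5.8   3.4 -11.5] [65 64 61]
338 218 [  3.6   2.2 -11.2] [63 62 61]
341 217 [  4.8   9.2 -10.1] [29 28 28]
346 223 [-13.8   9.3  -9.7] [43 44 43]
341 221 [-4.   4.4 -8.9] [75 73 73]
340 219 [ 2.3  5.8 -8.5] [73 71 69]
338 220 [ 2.   1.5 -7.9] [74 71 69]
337 227 [-14.   -9.2  -7.5] [62 63 62]
342 223 [-7.5  4.6 -6.7] [99 96 93]
340 223 [-4.3  2.3 -5.2] [102  98  97]
343 222 [-3.9  8.7 -4.8] [70 68 66]
337 228 [-12.2  -8.1  -3.3] [64 64 64]
341 225 [-6.5  3.2 -1.7] [55 55 53]
338 230 [-13.6  -6.7   1. ] [37 35 34]
341 226 [-5.4  4.   1.8] [32 32 32]
338 232 [-14.2  -6.9   5.2] [28 29 27]
345 229 [-11.    9.4   6.8] [15 14 15]
339 228 [-1.4  2.2  8.9] [42 41 40]
339 229 [-0.9  2.5 11.9] [40 39 37]
340 229 [ 0.9  5.7 14.5] [35 35 35]
340 230 [ 3.8  7.4 19.9] [39 38 38]
339 233 [ 2.9  4.9 25.6] [28 27 28]
342 234 [-1.3  9.1 26.5] [109 109 104]
332 236 [ 3.7 -9.4 28. ] [45 45 45]
340 235 [-0.3  5.4 28.3] [90 90 85]
340 236 [-2.6  4.2 28.5] [108 107 101]
339 236 [-0.8  3.  29.4] [101 100  94]
338 237 [-1.9  0.3 29.9] [104 103  96]
335 238 [-1.5 -5.8 30.3] [106 105  99]
337 237 [-0.3 -0.9 30.7] [105 104  97]
339 237 [-1.8  2.5 31. ] [105 105  98]
343 238 [-7.4  8.  31.2] [173 175 164]
337 238 [-2.  -1.8 31.5] [106 104  97]
342 240 [-10.8   4.   31.9] [124 125 117]
scene origin px 307 196 scale 6.5
top origin px 278 198 scale 6.5
```

View pics/v5.png

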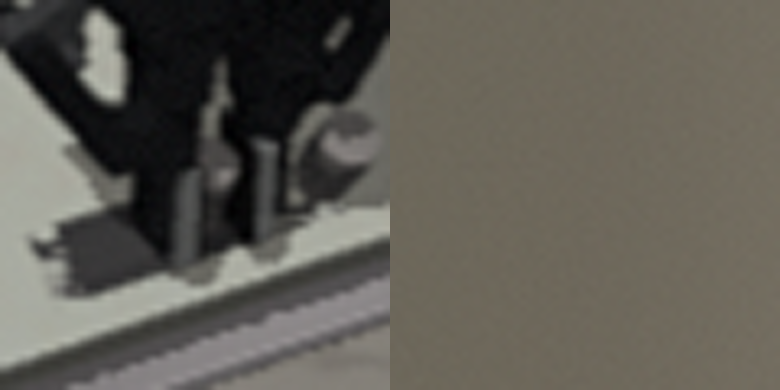

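{"method": "arm_command", "body": {"slide": [[0.03,0,0.15],[0.06,0,0.3],[0.08,0,0.4],[0.08,0,0.4],[0.08,0,0.4]], "spin": [0,0,0,0,0]}}

```text
clock: 13.48
eef_pos: [0.499, -0.1029, 0.0496]
tool_rot: [0.79, 0.614, -0.002, 0.004]
ft_force: [-11.0, -11.0, 26.8]
grip_width: 0.016
grasp_force: 63.2
```

{"method": "arm_command", "body": {"slide": [[0,0,-0.3],[0,0,-0.3],[0,0,-0.3],[0,0,-0.3],[0,0,-0.3]], "spin": [0,0,0,0,0], "jaw": 3.4}}

```text
clock: 14.1
eef_pos: [0.499, -0.0988, 0.0483]
tool_rot: [0.789, 0.615, -0.0, -0.0]
ft_force: [-0.0, 0.7, 0.3]
grip_width: 0.0342
grasp_force: 0.0
```

{"method": "arm_command", "body": {"slide": [[0,0,-2],[0,0,-5],[0,0,-8],[-4,0,-10],[-9,0,-11]], "spin": [0,0,0,0,0]}}

```text
clock: 14.72
eef_pos: [0.478, -0.1867, 0.1601]
tool_rot: [0.788, 0.616, 0.001, 0.001]
ft_force: [0.9, -0.4, 0.3]
grip_width: 0.0342
grasp_force: 0.0
```

```bash
cat > pc.py <<'E'
from h import *
np.set_printoptions(precision=1,suppress=True,linewidth=200)
for nm,o,n,ex,ey in(("scene",[.527,-.0615,.0679],[-.1229,-.4847,.866],[.2129,.8394,.5],[-.9693,.2458,0]),("top",[.5268,-.0582,.0682],[-.1209,-.4852,.866],[.2093,.8403,.5],[-.9703,.2417,0])):
    c=camera(nm);L=(cloud(c)-np.array(o))@np.stack([ex,ey,n],1)*1e3
    for nme,y in(("new",17.5),("fixed",-28)):
        k=(np.abs(L[...,1]-y)<20)&(np.abs(L[...,0]+42)<25)&(L[...,2]>5)&(L[...,2]<70)
        q=L[k];t=q[q[:,2]>np.percentile(q[:,2],97)-6] if k.any() else q
        print(nm,nme,k.sum(),np.percentile(q,[50,90,97],axis=0)[:,2] if k.any() else "", "top centre",t.mean(0) if k.any() else "")
E
python3 pc.py; python3 mv.py .38 -.276 .15; python3 v.py v6 .50 -.10 .06 30
```

```text
scene new 118 [30.9 33.6 34.3] top centre [-47.2  16.2  32.3]
scene fixed 92 [25.8 33.  33.9] top centre [-45.3 -29.2  31.6]
top new 0  top centre 
top fixed 0  top centre 
t 14.825 pos [ 0.48 -0.19  0.16] yaw -14.460750112210336 zax [ 0. -0. -1.] slide cm [-10.73  -7.26   1.01] dist mm 129.9224926120567 spin -0.3607501122103258 j [-0.38  0.31 -0.1   1.17 -0.    1.44]
scene origin px 307 196 scale 6.5
top origin px 278 198 scale 6.5
```

View pics/v6.png

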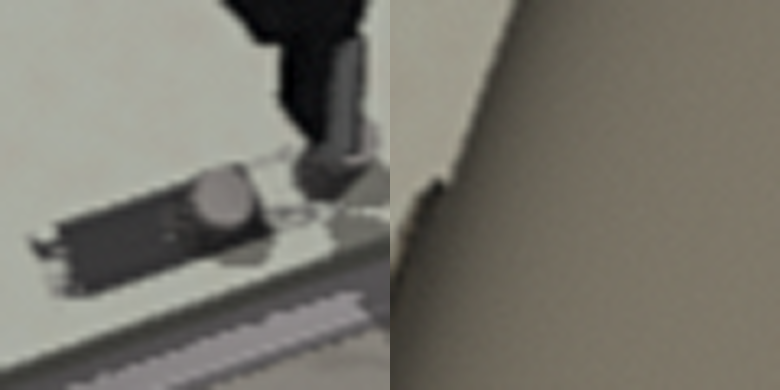

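The pin's head top is 32 mm off the plate, the same as the fixed pin beside it, and the crop shows it standing square in the bar near (342,226). It is home. Next is the pink dish, gripped with the same finger axis.

```bash
python3 mv.py .3856 -.2763 .06
```

```text
t 14.925 pos [ 0.48 -0.19  0.16] yaw -14.279040320460101 zax [ 0.  0. -1.] slide cm [-10.91  -6.64   9.86] dist mm 161.37923643365025 spin -0.17904032046010343 j [-0.37  0.31 -0.1   1.16  0.    1.45]
```

{"method": "arm_command", "body": {"slide": [[-4,-2.5,0.5],[-8,-5,1.5],[-10.9,-6.65,4],[-10.9,-6.65,8],[-10.9,-6.65,9.9]], "spin": [0,0,0,0,0], "jaw": 8.5}}

```text
clock: 15.55
eef_pos: [0.3845, -0.2739, 0.0572]
tool_rot: [0.789, 0.615, -0.0, -0.002]
ft_force: [-0.7, -0.2, -0.3]
grip_width: 0.0848
grasp_force: 0.0
```

{"method": "arm_command", "body": {"slide": [[0,0,1],[0,0,2],[0,0,3],[0,0,3],[0,0,3]], "spin": [0,0,0,0,0]}}

```text
clock: 16.18
eef_pos: [0.3863, -0.276, 0.0301]
tool_rot: [0.789, 0.615, 0.0, 0.0]
ft_force: [1.0, -0.4, 0.6]
grip_width: 0.0852
grasp_force: 0.0
```

```bash
python3 mv.py .3856 -.2763 -.003
```

```text
t 16.175 pos [ 0.39 -0.28  0.03] yaw -14.15210956997491 zax [ 0. -0. -1.] slide cm [-0.05 -0.06  3.31] dist mm 33.097948941604265 spin -0.05210956997490257 j [-0.62  0.38 -0.37  0.81  0.    1.2 ]
```

{"method": "arm_command", "body": {"slide": [[0,0,1.5],[0,0,2.8],[0,0,3.3],[0,0,3.3],[0,0,3.3]], "spin": [0,0,0,0,0]}}

```text
clock: 16.8
eef_pos: [0.3862, -0.276, -0.003]
tool_rot: [0.789, 0.615, 0.0, 0.0]
ft_force: [-0.1, -0.0, 0.6]
grip_width: 0.0847
grasp_force: 0.0
```

{"method": "arm_command", "body": {"slide": [[0,0,0],[0,0,0],[0,0,0],[0,0,0],[0,0,0]], "spin": [0,0,0,0,0], "jaw": 6}}

```text
clock: 17.42
eef_pos: [0.3864, -0.2761, -0.0022]
tool_rot: [0.789, 0.615, 0.0, 0.001]
ft_force: [-1.0, 1.1, 6.3]
grip_width: 0.0637
grasp_force: 64.8
```

{"method": "arm_command", "body": {"slide": [[0,0,-2],[0,0,-5],[0,0,-9],[0,0,-12],[0,0,-12]], "spin": [0,0,0,0,0]}}

```text
clock: 18.05
eef_pos: [0.3878, -0.2771, 0.1195]
tool_rot: [0.789, 0.615, 0.001, 0.003]
ft_force: [-0.6, 0.1, -0.6]
grip_width: 0.0634
grasp_force: 66.2
```

```bash
python3 mv.py .527 -.06 .17; python3 v.py v7 .3864 -.276 .14 45;python3 - <<'E'
from h import *
np.set_printoptions(precision=1,suppress=True)
o=get_obs();M=R.from_quat(o["tool_rot"]).as_matrix();p=np.array(o["eef_pos"])
c=camera("scene");L=(cloud(c)-p)@M*1e3;im=c["pixels"].astype(int)
k=(np.abs(L[...,0])<50)&(np.abs(L[...,1])<70)&(np.abs(L[...,2])<40)
pk=k&(im[...,0]>im[...,1]+25);print("pink",pk.sum(),np.percentile(L[pk],[2,50,98],axis=0))
for s in(-1,1):
    f=k&(s*L[...,1]>36);print("finger",s,f.sum(),np.percentile(L[f],[2,50,98],axis=0) if f.any() else "")
E
```

```text
t 18.05 pos [ 0.39 -0.28  0.12] yaw -14.155262478137903 zax [ 0.01 -0.   -1.  ] slide cm [24.44  8.22 -5.06] dist mm 262.80227881745503 spin -0.05526247813790519 j [-0.62  0.27 -0.26  1.03 -0.    1.2 ]
scene origin px 318 233 scale 4.333333333333333
top origin px 374 221 scale 4.333333333333333
pink 679 [[-31.9 -24.9 -18.9]
 [ -9.    0.1 -16.9]
 [ 17.1  23.1 -15.1]]
finger -1 131 [[-13.2 -44.1 -39.5]
 [ -8.2 -41.4 -26.6]
 [  3.1 -36.2 -10.1]]
finger 1 58 [[-13.5  36.4 -38.4]
 [-11.8  39.4 -25.4]
 [ -7.7  46.8 -10.5]]
```

View pics/v7.png

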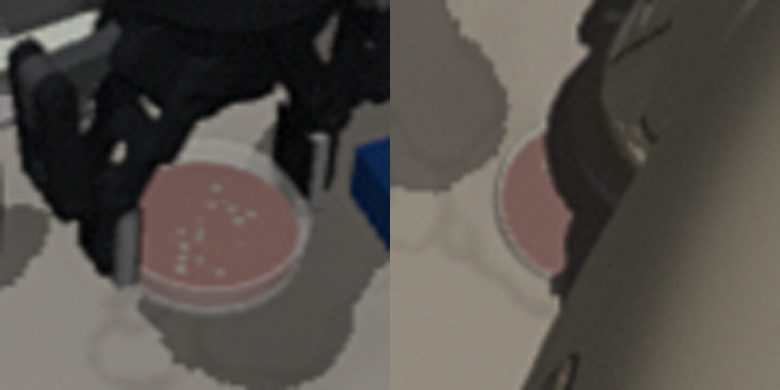

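The dish is held level near (366,284), its underside about 2.5 mm above the TCP and the fingertips about 7 mm above the underside. I'll carry it over the slope.

```bash
python3 mv.py .5303 -.0681 .095
```

```text
t 18.2 pos [ 0.39 -0.28  0.12] yaw -14.15552496575225 zax [-0.  0. -1.] slide cm [23.64  9.    2.09] dist mm 253.7772154257753 spin -0.055524965752255184 j [-0.62  0.28 -0.26  1.03 -0.    1.2 ]
```

{"method": "arm_command", "body": {"slide": [[4.5,1.7,-0.5],[9.5,3.6,-1],[14.5,5.5,-1],[19.5,7.4,-1],[23.6,9,-0.5]], "spin": [0,0,0,0,0]}}

```text
clock: 18.82
eef_pos: [0.5312, -0.067, 0.1202]
tool_rot: [0.789, 0.615, -0.001, -0.001]
ft_force: [0.2, -1.5, 0.4]
grip_width: 0.0638
grasp_force: 66.1
```

{"method": "arm_command", "body": {"slide": [[0,0,0.6],[0,0,1.5],[0,0,2.2],[0,0,2.4],[0,0,2.4]], "spin": [0,0,0,0,0]}}

```text
clock: 19.45
eef_pos: [0.5306, -0.0697, 0.0977]
tool_rot: [0.789, 0.614, -0.0, -0.0]
ft_force: [0.0, 0.8, -0.1]
grip_width: 0.0635
grasp_force: 66.1
```

```bash
python3 mv.py .5303 -.0681 .080
```

```text
t 19.45 pos [ 0.53 -0.07  0.1 ] yaw -14.234102096997395 zax [-0.  0. -1.] slide cm [ 0.15 -0.06  1.77] dist mm 17.73885018637595 spin -0.1341020969973954 j [-0.13  0.4  -0.13  1.04 -0.    1.69]
```

Now down onto the uphill edge, letting the dish pivot.

{"method": "arm_command", "body": {"slide": [[0.15,0,0.6],[0.15,0,1.2],[0.15,0,1.8],[0.15,0,2.1],[0.15,0,2.4]], "spin": [0,0,0,0,0]}}

```text
clock: 20.08
eef_pos: [0.5313, -0.0682, 0.0746]
tool_rot: [0.789, 0.614, -0.0, 0.001]
ft_force: [-3.9, -2.7, 9.1]
grip_width: 0.0635
grasp_force: 67.6
```

{"method": "arm_command", "body": {"slide": [[0,0,0.25],[0,0,0.5],[0,0,0.75],[0,0,0.75],[0,0,0.75]], "spin": [0,0,0,0,0]}}

```text
clock: 20.7
eef_pos: [0.5317, -0.0683, 0.0676]
tool_rot: [0.789, 0.614, 0.0, 0.001]
ft_force: [-2.5, -1.4, 8.6]
grip_width: 0.0631
grasp_force: 70.0
```

{"method": "arm_command", "body": {"slide": [[0,0,0.15],[0,0,0.3],[0,0,0.4],[0,0,0.4],[0,0,0.4]], "spin": [0,0,0,0,0]}}

```text
clock: 21.32
eef_pos: [0.5323, -0.0681, 0.0639]
tool_rot: [0.789, 0.614, 0.001, 0.001]
ft_force: [-1.9, -1.6, 9.5]
grip_width: 0.0634
grasp_force: 71.4
```

```bash
cat > dish.py <<'E'
from h import *
np.set_printoptions(precision=3,suppress=True)
for nm,o,n,ex,ey in(("scene",[.527,-.0615,.0679],[-.1229,-.4847,.866],[.2129,.8394,.5],[-.9693,.2458,0]),("top",[.5268,-.0582,.0682],[-.1209,-.4852,.866],[.2093,.8403,.5],[-.9703,.2417,0])):
    c=camera(nm);L=(cloud(c)-np.array(o))@np.stack([ex,ey,n],1)*1e3;im=c["pixels"].astype(int)
    k=(im[...,0]>im[...,1]+20)&(np.abs(L[...,0])<70)&(np.abs(L[...,1])<100)&(L[...,2]>2)&(L[...,2]<60)
    if k.sum()<60: print(nm,k.sum());continue
    q=L[k];A=np.c_[q[:,:2],np.ones(len(q))];s=np.linalg.lstsq(A,q[:,2],rcond=None)[0]
    C=cv2.minEnclosingCircle(q[:,:2].astype(np.float32))
    print(nm,k.sum(),"height at median",np.median(q[:,2]),"slopes x,y",s[:2],"circle",C,"range",np.percentile(q,[2,98],axis=0).round(1))
E
python3 dish.py; python3 mv.py .5303 -.0681 .063
```

```text
scene 570 height at median 16.82221786371625 slopes x,y [-0.059  0.014] circle ((-4.608421802520752, -5.143692970275879), 30.16108512878418) range [[-31.4 -30.5  13.2]
 [ 21.9  19.7  20.1]]
top 0
t 21.425 pos [ 0.53 -0.07  0.06] yaw -14.178916058500175 zax [ 0. -0. -1.] slide cm [-0.04 -0.19  0.09] dist mm 2.1528744583618473 spin -0.07891605850016958 j [-0.13  0.44 -0.17  0.96 -0.    1.69]
```

{"method": "arm_command", "body": {"slide": [[0,0,0.1],[0,0,0.2],[0,0,0.2],[0,0,0.2],[0,0,0.2]], "spin": [0,0,0,0,0]}}

```text
clock: 22.05
eef_pos: [0.5325, -0.0681, 0.0628]
tool_rot: [0.789, 0.614, 0.001, 0.002]
ft_force: [-4.2, -1.3, 15.2]
grip_width: 0.0637
grasp_force: 73.6
```

{"method": "arm_command", "body": {"slide": [[0,0,0],[0,0,0],[0,0,0],[0,0,-0.5],[0,0,-1]], "spin": [0,0,0,0,0], "jaw": 8.4}}

```text
clock: 22.68
eef_pos: [0.5313, -0.0674, 0.0704]
tool_rot: [0.789, 0.615, -0.0, -0.0]
ft_force: [0.2, -0.5, 1.0]
grip_width: 0.0844
grasp_force: 0.0
```

```bash
python3 dish.py; python3 mv.py .5303 -.0681 .063; python3 v.py v8 .52 -.08 .06 45
```

```text
scene 642 height at median 15.166670441496573 slopes x,y [ 0.    -0.001] circle ((-7.325634002685547, -4.3540873527526855), 30.208045959472656) range [[-33.6 -30.4  12. ]
 [ 20.   21.6  17.9]]
top 0
t 22.775 pos [ 0.53 -0.07  0.07] yaw -14.152309937535207 zax [ 0. -0. -1.] slide cm [-0.09 -0.15  0.81] dist mm 8.243319739487605 spin -0.05230993753519897 j [-0.13  0.43 -0.16  0.97  0.    1.69]
scene origin px 292 172 scale 4.333333333333333
top origin px 251 174 scale 4.333333333333333
```

View pics/v8.png

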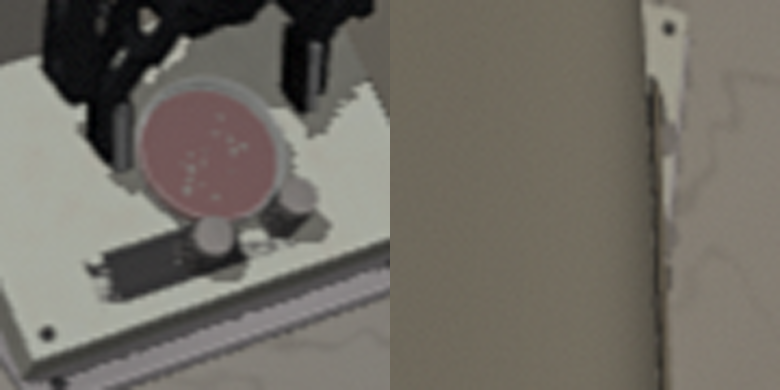

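The dish lies flat, slope 0.00, resting against both pins near (340,208), and the pin is still home. I have now viewed 12 pictures, two over the limit of ten, so further checks will be by numbers only. I'll back off straight up and check once more.

{"method": "arm_command", "body": {"slide": [[0,0,-2],[0,0,-5],[0,0,-9],[-3,-3,-12],[-7,-7,-13]], "spin": [0,0,0,0,0]}}

```text
clock: 23.5
eef_pos: [0.4473, -0.1188, 0.2022]
tool_rot: [0.788, 0.615, 0.001, 0.002]
ft_force: [-0.8, -1.0, -0.1]
grip_width: 0.0839
grasp_force: 0.0
```

{"method": "arm_command", "body": {"slide": [[-4,-4,0],[-8,-8,0],[-12,-10,0],[-15,-11,0],[-15,-11,0]], "spin": [0,0,0,0,0]}}

```text
clock: 24.12
eef_pos: [0.3019, -0.2379, 0.2003]
tool_rot: [0.79, 0.613, 0.0, 0.0]
ft_force: [-0.4, 0.5, 0.0]
grip_width: 0.084
grasp_force: 0.0
```

```bash
python3 dish.py; python3 pc.py; python3 -c "
from h import *
print(get_obs()['clock'])
c=camera('scene');W=cloud(c)
for n,cc,z in(('cream',(.509,-.366),.009),):
    d=(np.hypot(W[...,0]-cc[0],W[...,1]-cc[1])<.06)&(W[...,2]>z)&(W[...,2]<.022);print(n,cv2.minEnclosingCircle(W[d][:,:2].astype(np.float32)))
print([ (r['centre'],r['confidence']) for r in recognise(c,'dropper')[:1]])"
```

```text
scene 128 height at median 15.27522753242581 slopes x,y [-0.013  0.042] circle ((-7.285305023193359, -5.601555824279785), 30.53629493713379) range [[-35.9 -11.6  11.9]
 [ 20.9  12.8  18.5]]
top 670 height at median 15.096586271694406 slopes x,y [0.005 0.003] circle ((-2.078702688217163, -5.6814188957214355), 30.437522888183594) range [[-28.6 -32.2  12.6]
 [ 24.6  21.1  17.5]]
scene new 23 [32.1 34.5 35.1] top centre [-50.5  12.6  32.6]
scene fixed 155 [23.8 32.5 34.1] top centre [-42.7 -27.4  31.5]
top new 230 [16.3 33.  34.1] top centre [-45.3  16.7  32.4]
top fixed 224 [16.5 32.  33. ] top centre [-41.2 -27.1  31.5]
24.325
cream ((0.5090915560722351, -0.365829199552536), 0.036129504442214966)
[]
```

```bash
python3 -c "
from workcell import *
print(job_done())"
```

```text
the job is handed in; nothing more can be done
None
```

The job is handed in: the pin is home in the bar's hole and the pink dish lies flat against both pins, at about 24 s on the clock; the verdict wasn't shown, the dropper bottle wasn't detected in the last picture (no move went near it), and I viewed 12 pictures against the limit of 10.

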